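Key the riding specimen carrier into the loading block

ROBOT

A 7-joint arm with a two-finger parallel gripper is mounted at the origin on a cart in front of the work surface, level with it; the furniture and walls round the work are solid. World frame = base frame: x ahead of the robot, y to its left, z up, the work surface at z = 0. Lengths are in m, angles in rad, forces in N, time in s.
With the tool pointing down it reaches from about 0.35 to 0.9 m from the base axis. Payload 7.2 kg.
Tool frame: the origin (TCP) lies on the centre line of the jaws, within the pads' length; the fingertips stand 19 mm ahead of it and the grasp point (between the pads) is the TCP; z points along the fingers, y is the line along which they close (so a half turn about z gives the same grasp; the last joint's range is limited). The gripper opens to 88 mm and grips with 3 to 60 N. Pads are 20 mm wide; open, the fingers measure 115 mm over their backs; the gripper's body (75 mm by 178 mm) begins 61 mm behind the grasp point.
Start: joints at [-1.405, 0.411, -0.013, 1.596, 0.006, 1.134, -0.082], TCP at [0.145, 0.608, 0.242] pointing down, gripper open.
Joint ranges: [-2.95, 2.95], [-0.29, 1.99], [-1.47, 1.44], [0.14, 2.54], [-1.03, 4.17], [0.13, 1.85], [-2.86, 2.86]. Speed limits (rad/s): [2.39, 2.39, 3.01, 3.01, 3.14, 3.14, 3.14].

INTERFACE

Orientations are given as a unit quaternion [x, y, z, w].
In Python, from station import r gives the robot as it stands.
- The arm moves only by the tool apply_moves, never from a script. Its argument "deltas" is a list of rows, each an object of numbers: "tx", "ty", "tz": the shift along the world's x, y, z each as a share of 150 mm, from -1 to 1; "twist": the turn about the world's z as a share of 120 degrees, from -1 to 1. In form: [{"tx": .., "ty": .., "tz": .., "twist": ..}, ...]. A call has 1 to 20 rows; each row shifts and turns the commanded pose from where the row before left it; what a row does not reach is not made up. A row lasts 1/8 s, in which the tool goes at most 62.5 mm and 10.7 degrees, less where a joint would pass 70% of its speed; a pose out of reach is approached as far as the arm can. A call with a number of a shift or a turn outside -1 to 1 is refused whole. A call with a gripper value outside its range is refused whole. "jaw" is the opening, from -1 (shut) to 1 (fully open), set as the call begins (left out, the last holds). The fingers move at their own pace and stop on an object; "force" is the grip in N (left out, the last holds). Time passes only in rows, so rows that do not move let the fingers close. It gives the time, the measured TCP pose, the force, the opening and the grip force at its end, in the units of the state.
- r.get_obs(): the state, without advancing time (a new reading comes with each control period).
- r.read_camera(name): name is "scene" or "top"; returns the picture (420x560x3 uint8, red, green, blue); there is no depth.
- r.get_calibration(name): a dict with "camera_matrix" (3x3 intrinsics, pixels), "world_from_camera" (4x4, takes a point from camera to world coordinates). Camera axes: x right, y up, looking along -z (the intrinsics and any distortion apply to the point x, -y, -z); pixel columns grow to the right and rows downward; lengths in m; the calibration is good to about 2 mm. A picture is of the moment at which its call begins. get_calibration takes no time and is no camera call.
- r.finish_job(): hands the job in; it is judged then, once.
Trained networks look in the newest picture that a camera, given by its name, has taken for a name from the list of things; names that differ only in an ending like _2 or _b are one class to them, and where a whole thing is asked for, a point or a joint stands for the part that bears it (a point fixed in the world has none). Each returns a list of dicts, best first, with "conf" (0 to 1); they miss things now and then, are a little off and sometimes report something else, mostly with a low value. They report only what shows in the picture. A call takes as long as a camera call. They do not tell look-alikes from the thing itself.
- r.boxes_of(name, camera): "point" ([x, y, z] in m, in world coordinates, good to about 4 mm: the middle of the surface that is visible of it).
- r.tip_of(name, camera): "point" ([x, y, z] in m, in world coordinates, good to about 4 mm: a listed point, or the origin of a listed thing).
The state is a dict: "t": time; "joints": joint angles; "joint_vel": joint speeds; "effort": joint torques, N m; "eef_pos": TCP position; "ee_rot": TCP orientation; "ft_force": force on the tool from outside, world axes, zero at the start; "moment": the same for the moment, N m; "grip_width": finger opening in m; "gripper_force": force on a finger pad.
Only numpy, scipy, OpenCV 4.12 (cv2) and the standard library are available. Lean on these libraries where they do the work, as an engineer would, in place of code of your own. Each camera call takes 0.05 s, during which the arm holds its last target. There are 200 camera calls.

TASK

One of the two keyed specimen carriers in the loading block has not dropped home: it rides high, its two lugs resting on top of the collar. Take it by its bar grip and turn it under light pressure until the lugs drop fully into the slots of its collar, then let go. Leave the other carrier, which is already home, as it is.

Things in the scene. Friction and masses are not known exactly. Their poses are not given: they have to be found in the camera images.
- carrier_grip (a point): Bar grip of the carrier that is NOT home: upright dark bar 44 mm long (carrier x), 14 thick (y), 34 high, on the plug's flat top. Point on the carrier's axis, 24 mm above the plug's top face, 10 below the bar's top. z up. 66 mm above the bench at the start, 56 when home. Start: bar and lugs turned 34 to 90 degrees from the slots, either way. Same after half a turn.
- carrier: That carrier: loose steel plug (about 0.25 kg), 45 mm diameter, 28 tall; two opposite lugs along its +x and -x (10 mm wide, 10 high, level with its top face, reaching 37 mm from the axis). Origin: centre of the underside, 52 mm below the grip point. It starts 18 mm deep in its bore, lugs on the collar; about 2.5 mm of play all round.
- block: Fixed aluminium plate 100 (x) x 210 (y) x 22 mm; origin under its centre, on the bench. Two 50 mm bores, 20 deep, at y = +55 and -55 mm; round each a steel collar, 80 mm across, 10 high (top 32 mm above the bench) with two slots 23 mm wide along block +x and -x. Lugs drop in when carrier x is within 9 degrees of block x, either way. Which carrier is in which bore varies.
- seated_grip (a point): Bar grip of the other carrier, same shape and size, already home in the other bore: lugs in the slots and level with the collar, bar along block x. Point in the bar, 24 mm above its top face, 56 mm above the bench. To be left as it is.
Mind the look-alikes: they are no part of the job. What is shaped like the carrier but brown or red is not meant.

How it is judged:
At the end, for the whole second after the job is handed in: The high carrier is home: grip point under 59 mm above the bench (56 is fully home), within 10 mm of a bore's axis along block x and y, upright within 7 degrees, bar along the block's x axis within 15 degrees; the other carrier within 10 mm of where it was (z of carrier_grip in the frame of block between 0.05 and 0.059 m and x of carrier_grip in the frame of block between -0.01 and 0.01 m and (y of carrier_grip in the frame of block between 0.045 and 0.065 m or y of carrier_grip in the frame of block between -0.065 and -0.045 m) and angle between carrier_grip's own z axis and vertical below 0.12 rad and angle between the x axis of carrier_grip and the x axis of block, either way round below 0.27 rad and distance of seated_grip from where it was at the start of the episode below 0.01 m); the robot touches nothing.
It fails at once if the other carrier is lifted or shifted by more than 10 mm (distance of seated_grip from where it was at the start of the episode above 0.01 m).
It fails at once if the carrier is forced: pressed on the block with more than 100 N (contact force between carrier and block above 100 N).
It also fails if it takes over 32 s, if anything falls off the work surface, if the arm or the gripper's body presses on something with over 40 N, if the wrist force passes 120 N, or if a joint passes its speed limit or range.

## Working session

There is one attempt and no reset: what is moved stays moved. The work goes in short steps, Python scripts to look and compute and a tool call to move; the robot and the scene stay as the last step left them, time stands still between calls to the robot, and variables do not carry over. Pictures are saved under pics/ and viewed, at most 10 in all, crops included, and the job is handed in when it is done.

Besides the shell and the picture viewer there is one more tool, called after "Request:" in YAML: its name, and indented under it one key for each argument. apply_moves: Moves the arm, as the interface text tells. Its arguments: {"type":"object","properties":{"deltas":{"type":"array","items":{"type":"object","properties":{"tx":{"type":"number","minimum":-1,"maximum":1},"ty":{"type":"number","minimum":-1,"maximum":1},"tz":{"type":"number","minimum":-1,"maximum":1},"twist":{"type":"number","minimum":-1,"maximum":1}}}},"jaw":{"type":"number"},"force":{"type":"number"}},"required":["deltas"]}

```bash
mkdir -p pics
python3 - <<'E'
from station import r
import cv2,numpy as np
for c in("top","scene"):
    im=r.read_camera(c); cv2.imwrite(f"pics/{c}0.png",im[:,:,::-1])
    K=r.get_calibration(c);print(c,np.round(K["camera_matrix"],1).tolist(),np.round(K["world_from_camera"],3).tolist())
    for n in("carrier_grip","seated_grip","block","carrier"):
        print(n,[(np.round(d["point"],3).tolist(),round(d["conf"],2)) for d in r.tip_of(n,c)])
o=r.get_obs();print(o["t"],o["eef_pos"],o["ee_rot"],o["grip_width"])
E
```

```text
top [[470.2, 0.0, 279.7], [0.0, 470.2, 216.3], [0.0, 0.0, 1.0]] [[0.013, 0.998, -0.061, 0.485], [-0.999, 0.011, -0.034, 0.038], [-0.033, 0.062, 0.998, 0.937], [0.0, 0.0, 0.0, 1.0]]
carrier_grip [([0.406, -0.145, 0.048], 0.88), ([0.719, 0.14, 0.05], 0.71), ([0.681, 0.257, 0.053], 0.67), ([0.39, 0.158, 0.049], 0.66), ([0.531, -0.026, 0.062], 0.6), ([0.515, 0.083, 0.06], 0.36)]
seated_grip []
block [([0.526, 0.026, 0.001], 0.75)]
carrier [([0.537, -0.025, 0.014], 0.74), ([0.406, -0.144, 0.002], 0.74), ([0.723, 0.142, -0.002], 0.74), ([0.39, 0.158, 0.002], 0.72), ([0.68, 0.258, 0.002], 0.7)]
scene [[402.0, 0.0, 277.9], [0.0, 402.0, 200.6], [0.0, 0.0, 1.0]] [[0.835, 0.275, -0.477, 0.131], [-0.55, 0.424, -0.719, -0.535], [0.005, 0.863, 0.505, 0.485], [0.0, 0.0, 0.0, 1.0]]
carrier_grip [([0.39, 0.159, 0.048], 0.95), ([0.401, -0.148, 0.053], 0.9), ([0.535, -0.033, 0.06], 0.65), ([0.721, 0.144, 0.054], 0.62), ([0.684, 0.258, 0.054], 0.58)]
seated_grip [([0.514, 0.082, 0.056], 0.92)]
block [([0.525, 0.027, -0.001], 0.7)]
carrier [([0.531, -0.027, 0.016], 0.7), ([0.682, 0.258, 0.001], 0.69), ([0.724, 0.146, 0.002], 0.66), ([0.409, -0.149, 0.004], 0.64)]
0.5 [0.1448219  0.60797813 0.24162089] [ 1.16614527e-01  9.93177251e-01 -2.53107167e-05  1.16181833e-05] 0.08784722124685766
```

Run:
```python
import cv2
a=cv2.imread("pics/top0.png");K=None
c=a[150:290,190:370];cv2.imwrite("pics/topc.png",cv2.resize(c,None,fx=4,fy=4,interpolation=cv2.INTER_CUBIC))
```

```text
(no output)
```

View pics/top0.png

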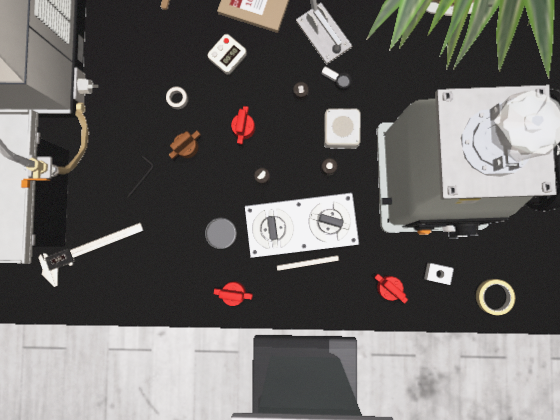

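View pics/topc.png

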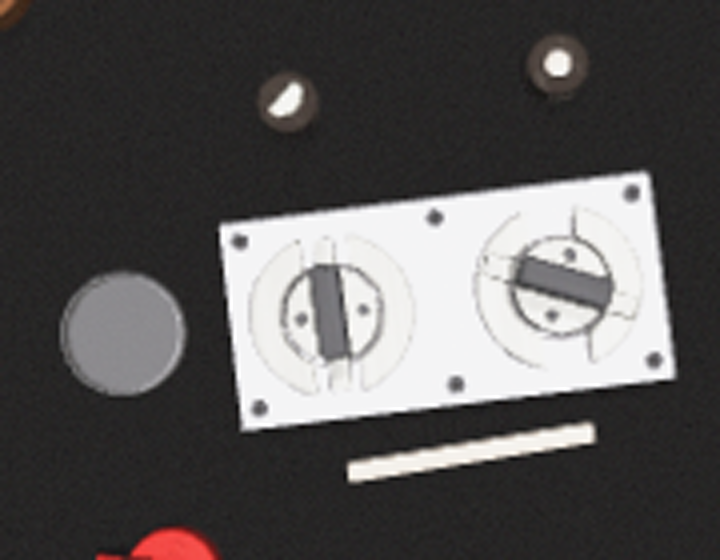

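View pics/scene0.png

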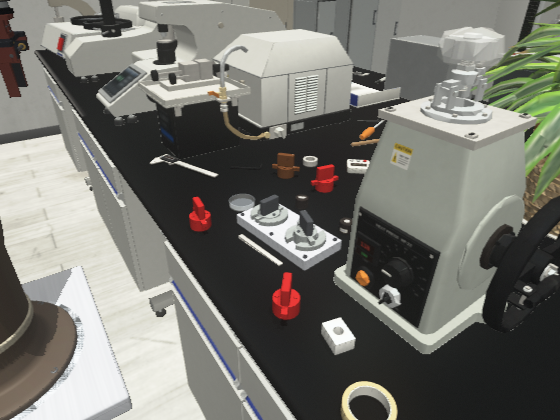

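The top view shows six carrier shapes.
- Not meant, by colour: red at (243,125), (233,294) and (391,289), brown at (184,145).
- In the block at (272,228): bar along block x, lugs in the slots, so this one is seated.
- In the block at (331,221): bar turned about 72° from block x. This is the high one, confirmed in the enlarged crop.

Next I'll refine its centre and angles.

```bash
cat > h.py <<'E'
from station import r
import cv2,numpy as np
def ray(c,uv,z):
    K=r.get_calibration(c);M=np.linalg.inv(K["camera_matrix"]);T=np.array(K["world_from_camera"])
    d=M@[uv[0],uv[1],1];d=T[:3,:3]@[d[0],-d[1],-d[2]];o=T[:3,3];return o+d*(z-o[2])/d[2]
def lineang(c,box,z):
    C,s,a=box; a=np.array(cv2.boxPoints(box));P=np.array([ray(c,p,z)[:2] for p in a])
    e=[P[1]-P[0],P[2]-P[1]];L=[np.linalg.norm(v) for v in e];v=e[int(np.argmax(L))]
    return P.mean(0).round(4),np.round(L,4),round(np.degrees(np.arctan2(v[1],v[0]))%180,1)
E
python3 - <<'E'
from h import *
g=cv2.imread("pics/top0.png",0)
def comp(mask,pt,up=4):
    n,l,s,c=cv2.connectedComponentsWithStats(mask.astype(np.uint8));k=l[pt[1]*up+2,pt[0]*up+2]
    ys,xs=np.where(l==k);return cv2.minAreaRect(np.c_[(xs+.5)/up-.5,(ys+.5)/up-.5].astype(np.float32))
G=cv2.resize(g,None,fx=4,fy=4,interpolation=cv2.INTER_CUBIC)
print("high",lineang("top",comp(G<125,(331,221)),.076))
print("seat",lineang("top",comp(G<125,(272,228)),.066))
print("block",lineang("top",comp(G>150,(300,235)),.022))
E
```

```text
high (array([ 0.5329, -0.026 ]), array([0.0201, 0.0454]), np.float64(70.1))
seat (array([0.5177, 0.0816]), array([0.0152, 0.0446]), np.float64(9.9))
block (array([0.5253, 0.0271]), array([0.2128, 0.1012]), np.float64(97.6))
```

Request:
apply_moves:
  deltas:
    - {"tx":0.162,"ty":-0.265,"twist":-0.0477}
    - {"tx":0.162,"ty":-0.265,"twist":-0.0477}
    - {"tx":0.162,"ty":-0.265,"twist":-0.0477}
    - {"tx":0.162,"ty":-0.265,"twist":-0.0477}
    - {"tx":0.162,"ty":-0.265,"twist":-0.0477}
    - {"tx":0.162,"ty":-0.265,"twist":-0.0477}
    - {"tx":0.162,"ty":-0.265,"twist":-0.0477}
    - {"tx":0.162,"ty":-0.265,"twist":-0.0477}
    - {"tx":0.162,"ty":-0.265,"twist":-0.0477}
    - {"tx":0.162,"ty":-0.265,"twist":-0.0477}
    - {"tx":0.162,"ty":-0.265,"twist":-0.0477}
    - {"tx":0.162,"ty":-0.265,"twist":-0.0477}
    - {"tx":0.162,"ty":-0.265,"twist":-0.0477}
    - {"tx":0.162,"ty":-0.265,"twist":-0.0477}
    - {"tx":0.162,"ty":-0.265,"twist":-0.0477}
    - {"tx":0.162,"ty":-0.265,"twist":-0.0477}
    - {}
    - {}
  jaw: 1
  force: 20

```text
validation failed for argument at $.de...
```

Run:
```python
from h import *
from scipy.spatial.transform import Rotation as R
o=r.get_obs();y=R.from_quat(o["ee_rot"]).as_matrix()[:,1];print(o["t"],o["eef_pos"],np.degrees(np.arctan2(y[1],y[0])),o["ft_force"],o["joints"])
im=r.read_camera("scene");cv2.imwrite("pics/s1.png",cv2.resize(im[150:300,180:400,::-1],None,fx=3.5,fy=3.5))
g=cv2.imread("pics/top0.png",0).astype(float)
# bar angle: long edges via line fit of top edge ridges
G=cv2.resize(g[205:237,310:352].astype(np.uint8),None,fx=8,fy=8,interpolation=cv2.INTER_CUBIC)
L=cv2.createLineSegmentDetector().detect(G)[0][:,0]
for s in L:
    a=ray("top",s[:2]/8+[310,205],.076);b=ray("top",s[2:]/8+[310,205],.076);d=b-a
    if np.linalg.norm(d)>.025: print(a[:2].round(3),b[:2].round(3),np.degrees(np.arctan2(d[1],d[0]))%180)
```

```text
0.5 [0.1448219  0.60797813 0.24162089] 76.60648547511911 [ 0.16481506  0.16075443 -1.46552712] [-1.40519031  0.41114556 -0.01269322  1.59621031  0.00562534  1.13432208
 -0.08216879]
[ 0.519 -0.042] [ 0.53  -0.003] 74.42278389643928
```

View pics/s1.png

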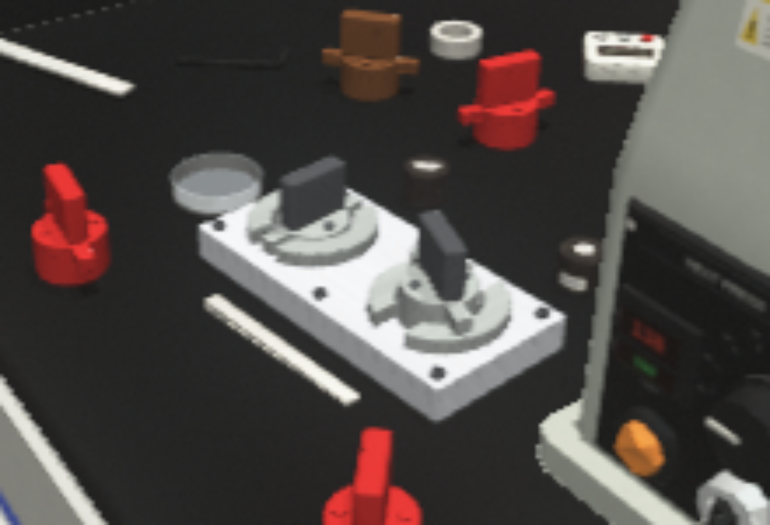

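The picture shows the arm had not moved, because the call was refused (probably the empty rows). The enlarged scene crop confirms the right-hand carrier at crop (443,255) is the high one, with its lug on top of the collar. The bar angle is about 74.5°. I'll send the moves again without empty rows.

Request:
apply_moves:
  deltas:
    - {"tx":0.162,"ty":-0.265,"tz":0,"twist":-0.0477}
    - {"tx":0.162,"ty":-0.265,"tz":0,"twist":-0.0477}
    - {"tx":0.162,"ty":-0.265,"tz":0,"twist":-0.0477}
    - {"tx":0.162,"ty":-0.265,"tz":0,"twist":-0.0477}
    - {"tx":0.162,"ty":-0.265,"tz":0,"twist":-0.0477}
    - {"tx":0.162,"ty":-0.265,"tz":0,"twist":-0.0477}
    - {"tx":0.162,"ty":-0.265,"tz":0,"twist":-0.0477}
    - {"tx":0.162,"ty":-0.265,"tz":0,"twist":-0.0477}
    - {"tx":0.162,"ty":-0.265,"tz":0,"twist":-0.0477}
    - {"tx":0.162,"ty":-0.265,"tz":0,"twist":-0.0477}
    - {"tx":0.162,"ty":-0.265,"tz":0,"twist":-0.0477}
    - {"tx":0.162,"ty":-0.265,"tz":0,"twist":-0.0477}
    - {"tx":0.162,"ty":-0.265,"tz":0,"twist":-0.0477}
    - {"tx":0.162,"ty":-0.265,"tz":0,"twist":-0.0477}
    - {"tx":0.162,"ty":-0.265,"tz":0,"twist":-0.0477}
    - {"tx":0.162,"ty":-0.265,"tz":0,"twist":-0.0477}
    - {"tx":0,"ty":0,"tz":0,"twist":0}
    - {"tx":0,"ty":0,"tz":0,"twist":0}
  jaw: 1
  force: 20

```text
t: 2.8
eef_pos: [0.5332, -0.0275, 0.2414]
ee_rot: [0.793, 0.609, -0.0, -0.0]
ft_force: [0.5, 1.2, 0.2]
grip_width: 0.0877
gripper_force: 0.0
```

Request:
apply_moves:
  deltas:
    - {"tx":0,"ty":0,"tz":-0.19,"twist":0}
    - {"tx":0,"ty":0,"tz":-0.19,"twist":0}
    - {"tx":0,"ty":0,"tz":-0.19,"twist":0}
    - {"tx":0,"ty":0,"tz":-0.19,"twist":0}
    - {"tx":0,"ty":0,"tz":-0.19,"twist":0}
    - {"tx":0,"ty":0,"tz":-0.1,"twist":0}
    - {"tx":0,"ty":0,"tz":-0.1,"twist":0}
    - {"tx":0,"ty":0,"tz":0,"twist":0}
    - {"tx":0,"ty":0,"tz":0,"twist":0}

```text
t: 3.92
eef_pos: [0.534, -0.028, 0.0698]
ee_rot: [0.793, 0.609, 0.0, 0.0]
ft_force: [-0.4, 0.0, 0.3]
grip_width: 0.0875
gripper_force: 0.0
```

Request:
apply_moves:
  deltas:
    - {"tx":0,"ty":0,"tz":0,"twist":0}
    - {"tx":0,"ty":0,"tz":0,"twist":0}
    - {"tx":0,"ty":0,"tz":0,"twist":0}
    - {"tx":0,"ty":0,"tz":0,"twist":0}
    - {"tx":0,"ty":0,"tz":0,"twist":0}
    - {"tx":0,"ty":0,"tz":0,"twist":0}
    - {"tx":0,"ty":0,"tz":0,"twist":0}
    - {"tx":0,"ty":0,"tz":0,"twist":0}
  jaw: -1
  force: 20

```text
t: 4.92
eef_pos: [0.5336, -0.028, 0.0691]
ee_rot: [0.793, 0.609, -0.0, -0.0]
ft_force: [-0.2, 0.9, 0.2]
grip_width: 0.0138
gripper_force: 20.0
```

Request:
apply_moves:
  deltas:
    - {"tx":0,"ty":0,"tz":-0.005,"twist":-0.06}
    - {"tx":0,"ty":0,"tz":0,"twist":-0.06}
    - {"tx":0,"ty":0,"tz":0,"twist":-0.06}
    - {"tx":0,"ty":0,"tz":0,"twist":-0.06}
    - {"tx":0,"ty":0,"tz":0,"twist":-0.06}
    - {"tx":0,"ty":0,"tz":0,"twist":-0.06}
    - {"tx":0,"ty":0,"tz":0,"twist":-0.06}
    - {"tx":0,"ty":0,"tz":0,"twist":-0.06}
    - {"tx":0,"ty":0,"tz":0,"twist":0}

```text
t: 6.05
eef_pos: [0.5333, -0.0278, 0.0681]
ee_rot: [0.988, 0.152, -0.0, 0.0]
ft_force: [-0.1, 0.0, -1.9]
grip_width: 0.0137
gripper_force: 20.0
```

Request:
apply_moves:
  deltas:
    - {"tx":0,"ty":0,"tz":-0.007,"twist":-0.028}
    - {"tx":0,"ty":0,"tz":-0.007,"twist":-0.028}
    - {"tx":0,"ty":0,"tz":-0.007,"twist":-0.028}
    - {"tx":0,"ty":0,"tz":0,"twist":0}

```text
t: 6.55
eef_pos: [0.5332, -0.0279, 0.0649]
ee_rot: [0.998, 0.066, -0.0, 0.0]
ft_force: [-0.0, -0.2, -2.9]
grip_width: 0.0137
gripper_force: 20.0
```

Request:
apply_moves:
  deltas:
    - {"tx":0,"ty":0,"tz":-0.01,"twist":0}
    - {"tx":0,"ty":0,"tz":-0.01,"twist":0}
    - {"tx":0,"ty":0,"tz":-0.01,"twist":0}
    - {"tx":0,"ty":0,"tz":0,"twist":0}

```text
t: 7.05
eef_pos: [0.5335, -0.028, 0.0606]
ee_rot: [0.998, 0.064, -0.0, 0.0]
ft_force: [-0.7, 0.2, -2.4]
grip_width: 0.0139
gripper_force: 20.0
```

Request:
apply_moves:
  deltas:
    - {"tx":0,"ty":0,"tz":-0.007,"twist":0}
    - {"tx":0,"ty":0,"tz":-0.007,"twist":0}
    - {"tx":0,"ty":0,"tz":0,"twist":0}

```text
t: 7.42
eef_pos: [0.5337, -0.028, 0.0591]
ee_rot: [0.998, 0.064, 0.0, -0.0]
ft_force: [-1.7, 0.9, 4.6]
grip_width: 0.0136
gripper_force: 20.0
```

The bottom contact (+4.6 N) comes 10 mm below the grasp height, so the carrier is home. I'll release and rise.

Request:
apply_moves:
  deltas:
    - {"tx":0,"ty":0,"tz":0,"twist":0}
    - {"tx":0,"ty":0,"tz":0,"twist":0}
    - {"tx":0,"ty":0,"tz":0,"twist":0}
    - {"tx":0,"ty":0,"tz":0,"twist":0}
    - {"tx":0,"ty":0,"tz":0,"twist":0}
    - {"tx":0,"ty":0,"tz":0,"twist":0}
  jaw: 0.3

```text
t: 8.18
eef_pos: [0.5336, -0.028, 0.0587]
ee_rot: [0.998, 0.064, 0.0, 0.0]
ft_force: [-0.3, -0.6, -0.7]
grip_width: 0.0571
gripper_force: 0.0
```

Request:
apply_moves:
  deltas:
    - {"tx":0,"ty":0,"tz":0.1,"twist":0}
    - {"tx":0,"ty":0,"tz":0.2,"twist":0}
    - {"tx":0,"ty":0,"tz":0.25,"twist":0}
    - {"tx":0,"ty":0,"tz":0.25,"twist":0}
    - {"tx":0,"ty":0,"tz":0.25,"twist":0}
    - {"tx":0,"ty":0,"tz":0.2,"twist":0}
    - {"tx":-0.2,"ty":0.25,"tz":0,"twist":0}
    - {"tx":-0.2,"ty":0.25,"tz":0,"twist":0}
    - {"tx":-0.2,"ty":0.25,"tz":0,"twist":0}
    - {"tx":-0.2,"ty":0.25,"tz":0,"twist":0}
    - {"tx":0,"ty":0.25,"tz":0,"twist":0}
    - {"tx":0,"ty":0.25,"tz":0,"twist":0}
    - {"tx":0,"ty":0.25,"tz":0,"twist":0}
    - {"tx":0,"ty":0,"tz":0,"twist":0}

```text
t: 9.93
eef_pos: [0.4142, 0.2357, 0.2466]
ee_rot: [0.998, 0.066, 0.0, 0.0]
ft_force: [0.8, -0.5, -0.2]
grip_width: 0.0568
gripper_force: 0.0
```

Run:
```python
from h import *
im=r.read_camera("scene");t=r.read_camera("top")
f=lambda a:cv2.resize(a[:,:,::-1],(390,300))
cv2.imwrite("pics/f.png",np.hstack([f(im[180:280,220:350]),f(t[165:275,235:378])]))
for c in("scene","top"):
  for n in("carrier_grip","seated_grip"):print(c,n,[(np.round(d["point"],3).tolist(),round(d["conf"],2)) for d in r.tip_of(n,c)])
print(r.get_obs()["t"])
```

```text
scene carrier_grip [([0.686, 0.264, 0.049], 0.97), ([0.404, -0.148, 0.056], 0.77), ([0.535, -0.032, 0.054], 0.61), ([0.72, 0.14, 0.054], 0.58), ([0.391, 0.16, 0.05], 0.57)]
scene seated_grip [([0.514, 0.078, 0.055], 0.81)]
top carrier_grip [([0.68, 0.258, 0.053], 0.94), ([0.717, 0.142, 0.052], 0.93), ([0.529, -0.028, 0.054], 0.92), ([0.391, 0.156, 0.052], 0.91), ([0.406, -0.145, 0.047], 0.62)]
top seated_grip [([0.518, 0.08, 0.059], 0.88)]
10.225
```

View pics/f.png

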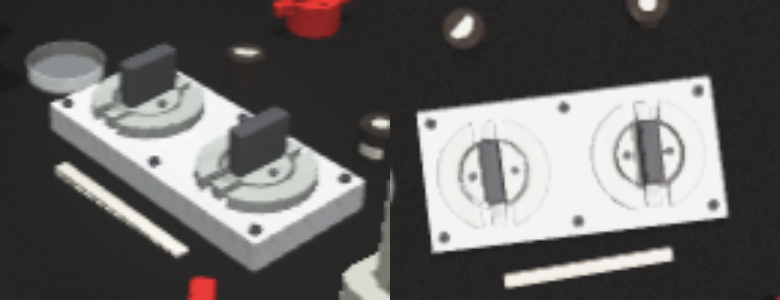

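Both carriers now sit level in their collars. The turned one, at (262,140) left and (650,152) right, has its lugs in the slots and its bar along block x within a few degrees. The other carrier has not moved.

```bash
python3 -c "
from station import r
print(r.finish_job())"
```

```text
the job is handed in; nothing more can be done
None
```

The high carrier was turned about 68° until its lugs dropped into the slots, then released; the camera check shows it home and the other carrier unmoved, and I handed the job in at about 10 s (no verdict was returned).

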